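Draw out the telescoping bottle brush

ROBOT

A 6-joint arm with a two-finger parallel gripper is mounted at the origin on a cart in front of the work surface, level with it; the furniture and walls round the work are solid. World frame = base frame: x ahead of the robot, y to its left, z up, the work surface at z = 0. Lengths are in m, angles in rad, forces in N, time in s.
With the tool pointing down it reaches from about 0.375 to 0.975 m from the base axis. Payload 3.8 kg.
Tool frame: the origin (TCP) lies at the very end of the fingers, on their centre line; the grasp point (between the pads) lies 19 mm behind it; z points along the fingers, y is the line along which they close (so a half turn about z gives the same grasp; the last joint's range is limited). The gripper opens to 85 mm and grips with 20 to 120 N. Pads are 22 mm wide; open, the fingers measure 114 mm over their backs; the gripper's body (76 mm by 85 mm) begins 54 mm behind the grasp point. The pads swing forward as they close: fully open they stand 13 mm farther back than shut.
Start: joints at [1.144, 0.264, 1.604, -0, 1.274, -0.037], TCP at [0.256, 0.624, 0.231] pointing down, gripper open.
Joint ranges: [-2.63, 2.63], [-0.94, 2.18], [0.31, 2.57], [-1.31, 4.45], [0, 2.66], [-2.55, 2.55]. Speed limits (rad/s): [2.57, 2.57, 3.14, 3.14, 3.14, 3.14].

INTERFACE

Orientations are given as a rotation vector (axis times angle).
In Python, from workcell import monitor, viewer, job gives the robot as it stands. The module is installed in compiled form; this text tells all that it offers.
- The arm moves only by the tool step_arm, never from a script. Its argument "series" is one flat list of numbers, 4 for each row, row after row: the shift along the tool's x, y, z in m, then the turn about the tool's z in rad. A call has 1 to 8 rows; each row is the pose to reach, as a shift and turn from the pose commanded when the call began, along the tool's axes at that moment; what a row does not reach only later rows make up. A row lasts 1/8 s, in which the tool goes at most 62.5 mm and 10.7 degrees, less where a joint would pass 70% of its speed; a pose out of reach is approached as far as the arm can. A call with a gripper value outside its range is refused whole. "gripper" is the opening, from 0 (shut) to 1 (fully open), set as the call begins (left out, the last holds). The fingers move at their own pace and stop on an object; "newtons" is the grip in N (left out, the last holds). Time passes only in rows, so rows that repeat a pose let the fingers close. It gives the time, the measured TCP pose, the force, the opening and the grip force at its end, in the units of the state.
- monitor.read_state(): the state, without advancing time (a new reading comes with each control period).
- viewer.read_camera(name): name is "side" or "top"; returns a dict with "image" (400x640x3 uint8, red, green, blue), "intrinsics" (3x3 intrinsics, pixels), "T" (4x4, takes a point from camera to world coordinates). Camera axes: x right, y up, looking along -z (the intrinsics and any distortion apply to the point x, -y, -z); pixel columns grow to the right and rows downward; lengths in m; the calibration is good to about 2 mm. A picture is of the moment at which its call begins. There is no depth.
- job.finish_job(): hands the job in; it is judged then, once.
Trained networks look in a picture, given as the dict that the camera call returned (one of the last four; its "shot" number tells which), for a name from the list of things; names that differ only in an ending like _2 or _b are one class to them, and where a whole thing is asked for, a point or a joint stands for the part that bears it (a point fixed in the world has none). Each returns a list of dicts, best first, with "score" (0 to 1); they miss things now and then, are a little off and sometimes report something else, mostly with a low value. They report only what shows in the picture. A call takes as long as a camera call. They do not tell look-alikes from the thing itself.
- viewer.boxes_of(picture, label): "extent" ([centre column, centre row, width, height] in pixels, round what is visible of it).
- viewer.spot_point(picture, label): "point" ([column, row] in pixels: a listed point, or the origin of a listed thing).
The state is a dict: "time": time; "q": joint angles; "joint_vel": joint speeds; "joint_torque": joint torques, N m; "tool_pos": TCP position; "tcp_rot": TCP orientation; "wrist_force": force on the tool from outside, world axes, zero at the start; "torque": the same for the moment, N m; "width": opening from 0.0 (shut) to 1.0 (fully open); "grip_force": force on a finger pad.
Only numpy, scipy, OpenCV 4.12 (cv2) and the standard library are available. Lean on these libraries where they do the work, as an engineer would, in place of code of your own. Each camera call takes 0.05 s, during which the arm holds its last target. There are 200 camera calls.

TASK

Lay the blue telescoping bottle brush flat in the wooden cradle, red button up and with its rod pointing out through the slotted end. Press the red button to unlock the rod, then take the yellow collar and pull the rod past its first click stop to the second stop, fully out. The rod springs back if let go, so finish while still gripping the collar and holding the rod fully out, with the handle still seated in the cradle and the mug, tin and jar left alone.

Things in the scene. Friction and masses are not known exactly. Their poses are not given: they have to be found in the camera images.
- brush: Telescoping bottle brush on the brown dish towel (2 thick), 0.29 kg, button up. Blue handle 170 long (x) x 34 wide (y) x 32 high, to pinch across its width at x -30 to +40. Origin: centre of the handle's underside; x toward rod and bristles, z up. Steel rod 11 in diameter leaves the front (x +85), axis 16 above the underside; white bristle head 29 in diameter ends at x +225. Balances at x +30.
- cradle: Wooden cradle, fixed, base 214 x 78 x 8 high. Origin: centre of its underside; x toward the slotted end, z up. Two saddles at x -90 to -50 and +50 to +90: floor 25 above the worktop, side cheeks 43 high, 40 apart inside, 60 outside; between the saddles, open space for fingers. End stops 47 high, inner faces at x -88 and +88, outer -96 and +96; the +x one has a 20 wide slot for the rod.
- seat (a point): Point in the cradle, 25 mm above its origin, where the origin of the seated brush belongs (the brush's x along the cradle's x). Play of the handle there: 3 mm each way in x and y.
- button_top (a point): Centre of the top of the red round button (19 mm diameter) on the handle: 57 mm ahead of the brush's origin, 41 mm above the underside, 9 mm proud of the handle. It moves straight down into the handle.
- brush_button (a joint): How far the button is pressed, 0 to 0.0065 m. Spring from 2 N (out) to 5 N (fully down). At 4 to 5.5 mm (about 4.5 N) the rod unlocks and pops out by itself 20 to 30 mm; then the button stays down by itself.
- brush_rod (a joint): How far the rod is drawn out, 0 (retracted, locked until the button is pressed) to 0.120 m. First stop: a click at 0.060 m, passed by pulling on with about 8 N. Second stop: hard end at 0.120 m. A spring pulls the rod back with 4.5 N at the second stop, where nothing latches it.
- collar (a point): Centre of the yellow collar on the rod's axis, 129 mm ahead of the brush's origin when retracted, moving out with the rod. Its waist is 22 mm in diameter and 34 long, between two flanges 31 mm in diameter and 4 thick. With the brush seated its axis is 41 mm above the worktop.
- mug: Bystander: stoneware mug 81 x 117 x 132 high with a handle; origin under its centre.
- peach_tin: Bystander: food tin 76 in diameter, 110 high; origin under its centre.
- honey_jar: Bystander: glass jar with a white lid, 76 in diameter, 103 high; origin under its centre.
Things that resemble listed ones, but are neither listed nor needed, are in the scene too. Several things have the shape of the cradle; the one meant has the colours described above.

How it is judged:
By the outcome, as a careful person would: the job done as asked, in the order asked, and still so for the second after the job is handed in, while the arm keeps its last pose, push and grip.
It also fails if it takes over 54 s, if anything falls off the work surface, if the arm or the gripper's body presses on something with over 40 N, if the wrist force passes 120 N, or if a joint passes its speed limit or range.

## Working session

There is one attempt and no reset: what is moved stays moved. The work goes in short steps, Python scripts to look and compute and a tool call to move; the robot and the scene stay as the last step left them, time stands still between calls to the robot, and variables do not carry over. Pictures are saved under pics/ and viewed, at most 10 in all, crops included, and the job is handed in when it is done.

Besides the shell and the picture viewer there is one more tool, called by a JSON object that holds its "op" and its "data", one argument or row to a line. step_arm: Moves the arm, as the interface text tells. Its arguments: {"type":"object","properties":{"series":{"type":"array"},"gripper":{"type":"number"},"newtons":{"type":"number"}},"required":["series"]}

```bash
mkdir -p pics
cat > h.py <<'E'
import numpy as np, cv2
from scipy.spatial.transform import Rotation as R
from workcell import monitor, viewer, job
def ray(p,uv):
    K=np.array(p["intrinsics"]);T=np.array(p["T"])
    d=np.linalg.inv(K)@np.array([uv[0],uv[1],1.]);d=T[:3,:3]@np.array([d[0],-d[1],-d[2]])
    return T[:3,3],d
def at_z(p,uv,z):
    o,d=ray(p,uv);return o+d*(z-o[2])/d[2]
def proj(p,X):
    K=np.array(p["intrinsics"]);T=np.array(p["T"])
    c=T[:3,:3].T@(np.array(X)-T[:3,3]);c=K@np.array([c[0],-c[1],-c[2]]);return c[:2]/c[2]
def save(p,n,box=None,s=1):
    im=p["image"][:,:,::-1]
    if box: im=im[box[1]:box[3],box[0]:box[2]]
    cv2.imwrite("pics/"+n,cv2.resize(im,None,fx=s,fy=s,interpolation=cv2.INTER_CUBIC))
E
python3 - <<'E'
from h import *
np.set_printoptions(precision=3,suppress=True)
ims=[]
for c in("top","side"):
    p=viewer.read_camera(c); ims.append(p["image"]); print(c,p.keys(),np.array(p["T"]),np.array(p["intrinsics"]))
    for l in("brush","cradle","seat","button_top","collar","mug","peach_tin","honey_jar"):
        b=viewer.boxes_of(p,l) if l!="seat" else []; s=viewer.spot_point(p,l)
        print(l,[(np.round(x["extent"]).astype(int).tolist(),round(x["score"],2)) for x in b[:4]],[(np.round(x["point"]).astype(int).tolist(),round(x["score"],2),at_z(p,x["point"],0.0)[:2].round(3).tolist()) for x in s[:4]])
    save(p,c+"0.png",None,1.25)
print(monitor.read_state())
E
```

```text
top dict_keys(['image', 'intrinsics', 'T', 'shot']) [[ 0.274  0.747 -0.606 -0.418]
 [-0.962  0.214 -0.172 -0.237]
 [ 0.001  0.63   0.777  1.302]
 [ 0.     0.     0.     1.   ]] [[508.228   0.    325.594]
 [  0.    508.228 203.179]
 [  0.      0.      1.   ]]
brush [([240, 199, 38, 66], 0.91), ([228, 179, 16, 24], 0.19)] [([353, 186], 0.6, [0.699, -0.019]), ([249, 209], 0.59, [0.507, 0.286])]
cradle [([390, 230, 69, 29], 0.81), ([436, 301, 79, 52], 0.68)] [([390, 231], 0.85, [0.545, -0.176])]
seat [] [([391, 227], 0.65, [0.564, -0.177]), ([438, 293], 0.61, [0.367, -0.353])]
button_top [] [([240, 191], 0.52, [0.57, 0.343])]
collar [([229, 179, 18, 24], 0.67)] [([229, 183], 0.79, [0.595, 0.393]), ([351, 187], 0.49, [0.691, -0.013])]
mug [([355, 174, 38, 40], 0.84)] [([357, 189], 0.71, [0.686, -0.034]), ([454, 221], 0.54, [0.644, -0.367])]
peach_tin [([460, 212, 36, 43], 0.73)] [([456, 218], 0.61, [0.655, -0.37])]
honey_jar [([313, 162, 21, 34], 0.65)] [([315, 170], 0.86, [0.731, 0.125])]
side dict_keys(['image', 'intrinsics', 'T', 'shot']) [[-0.978  0.127 -0.164  0.293]
 [-0.208 -0.574 
[... 497 characters left out ...]
0.57, [0.534, 0.294])]
collar [([257, 286, 40, 25], 0.76)] [([269, 284], 0.86, [0.579, 0.364])]
mug [([264, 187, 28, 41], 0.93)] []
peach_tin [] [([308, 153], 0.6, [0.637, -0.383])]
honey_jar [([247, 210, 19, 36], 0.75)] [([250, 224], 0.82, [0.72, 0.123])]
{'time': 1.6, 'q': array([ 1.144,  0.264,  1.604,  0.   ,  1.274, -0.037]), 'joint_vel': array([-0.   ,  0.001,  0.   , -0.001, -0.001, -0.001]), 'joint_torque': array([ -0.001, -51.505, -36.771,  -0.   ,   0.001,  -0.   ]), 'tool_pos': array([0.257, 0.624, 0.231]), 'tcp_rot': array([0.608, 3.082, 0.   ]), 'wrist_force': array([-0.495, -0.512,  0.364]), 'torque': array([0.031, 0.03 , 0.029]), 'grip_force': 0.0, 'width': 1.0016950902967876}
```

View pictures.

View pics/top0.png

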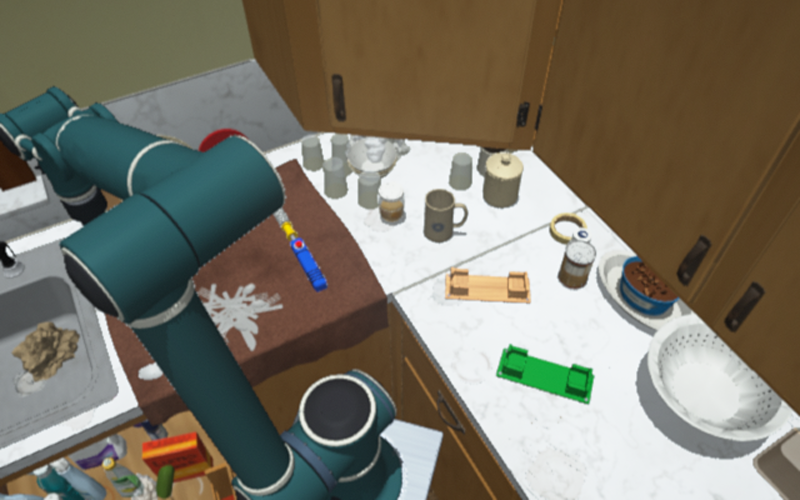

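View pics/side0.png

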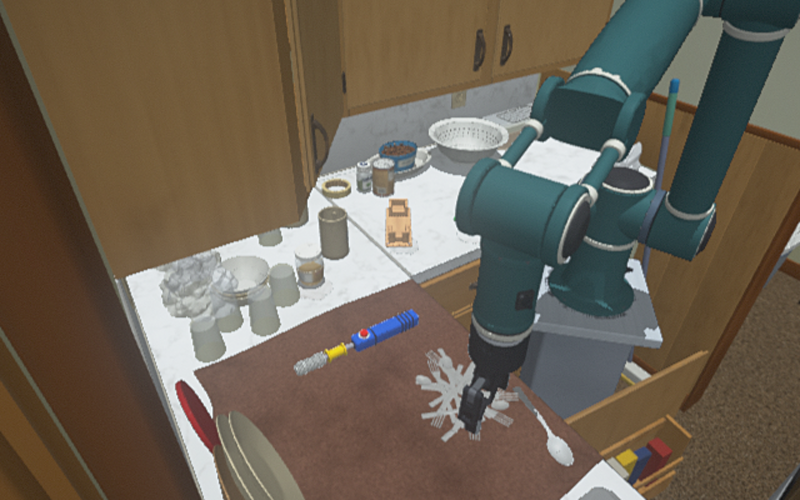

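Wooden cradle candidates: tan one (top 390,230; side 317,180) and green one (top 436,300). The tan one is wooden, as described. I'll confirm it in an enlarged crop and find the slotted end.

Run:
```python
from h import *
np.set_printoptions(precision=4,suppress=True)
t=viewer.read_camera("top");s=viewer.read_camera("side")
a=cv2.resize(t["image"][205:255,345:440],None,fx=8,fy=8,interpolation=cv2.INTER_CUBIC)
b=cv2.resize(s["image"][150:215,275:355],None,fx=400/65,fy=400/65,interpolation=cv2.INTER_CUBIC)
b=cv2.resize(b,(b.shape[1]*400//b.shape[0],400))[:, :]
h=300
a=cv2.resize(a,(a.shape[1]*h//a.shape[0],h));b=cv2.resize(b,(b.shape[1]*h//b.shape[0],h))
im=np.hstack([a,b]);im=im[:,:,::-1];f=min(1,800/im.shape[1]);cv2.imwrite("pics/cr.png",cv2.resize(im,None,fx=f,fy=f));print(a.shape,b.shape,f)
# colour-based brush
for n,p in(("top",t),("side",s)):
    hsv=cv2.cvtColor(p["image"],cv2.COLOR_RGB2HSV)
    reg=np.zeros(hsv.shape[:2],bool)
    if n=="top": reg[160:240,215:270]=1
    else: reg[240:300,230:345]=1
    H,S,V=[hsv[...,i].astype(int) for i in range(3)]
    for c,m in(("blue",(H>100)&(H<130)&(S>130)),("yel",(H>20)&(H<35)&(S>140)),("red",((H<6)|(H>174))&(S>170)&(V>130))):
        m=m&reg;v,u=np.nonzero(m);print(n,c,len(u),u.mean(),v.mean(),u.min(),u.max(),v.min(),v.max(), at_z(p,(u.mean(),v.mean()),{"blue":.02,"yel":.02,"red":.04}[c]))
    for l in ("brush","button_top","collar","cradle"):
        r=viewer.spot_point(p,l); z={"brush":.002,"button_top":.043,"collar":.018,"cradle":0}[l]
        print(l,[(np.array(x["point"]),round(x["score"],2),at_z(p,x["point"],z)) for x in r[:2]])
```

```text
(300, 570, 3) (300, 369, 3) 0.8519701810436635
top blue 418 247.52153110047846 213.21052631578948 232 260 191 232 [0.475  0.2748 0.02  ]
top yel 91 230.42857142857142 183.6043956043956 225 237 178 191 [0.5769 0.3761 0.02  ]
top red 12 238.5 195.0 237 240 194 196 [0.5229 0.3224 0.04  ]
brush [(array([248.4, 212. ]), 0.76, array([0.4929, 0.2811, 0.002 ]))]
button_top [(array([239.7, 191.9]), 0.37, array([0.534 , 0.3223, 0.043 ]))]
collar [(array([228.2, 184.1]), 0.62, array([0.5743, 0.3834, 0.018 ]))]
cradle [(array([434.3, 299.3]), 0.89, array([ 0.3439, -0.3456,  0.    ])), (array([391.1, 231.3]), 0.7, array([ 0.5459, -0.1797, -0.    ]))]
side blue 556 307.48741007194246 263.88129496402877 281 334 248 280 [0.4858 0.2838 0.02  ]
side yel 128 268.6015625 280.9921875 260 276 274 289 [0.5758 0.3709 0.02  ]
side red 18 290.8888888888889 265.72222222222223 289 293 264 268 [0.5251 0.3202 0.04  ]
brush [(array([309. , 267.3]), 0.63, array([0.4824, 0.2789, 0.002 ]))]
button_top [(array([291.5, 265.1]), 0.38, array([0.5232, 0.3204, 0.043 ]))]
collar [(array([269.4, 284.4]), 0.7, array([0.5706, 0.3807, 0.018 ]))]
cradle [(array([319.8, 181.5]), 0.81, array([ 0.5427, -0.1756,  0.    ]))]
```

View pics/cr.png

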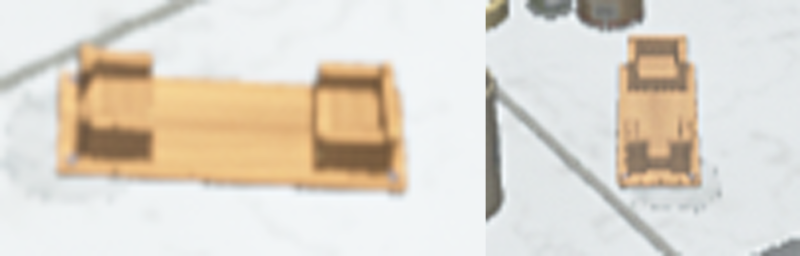

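The crop shows the tan wooden cradle. The near (+y) end in the side view looks slotted, with two posts at crop (635,160) and (680,160) and a gap between them. I'll fit its model to both views to get the pose and check the slot.

```bash
cat > fit.py <<'E'
from h import *
from scipy.optimize import minimize
def boxes():
    B=[(-107,107,-39,39,0,8)]
    for a,b in((-90,-50),(50,90)):
        B+=[(a,b,-30,30,0,25),(a,b,-30,-20,0,43),(a,b,20,30,0,43)]
    return B+[(-96,-88,-30,30,0,47),(88,96,-30,-10,0,47),(88,96,10,30,0,47),(88,96,-10,10,0,25)]
def corners(b): return np.array([[x,y,z] for x in b[:2] for y in b[2:4] for z in b[4:]])/1000
def place(P,q):
    c,s=np.cos(q[2]),np.sin(q[2]);return P@np.array([[c,s,0],[-s,c,0],[0,0,1]])+[q[0],q[1],0]
def sil(p,q,k=4):
    m=np.zeros((400*k,640*k),np.uint8)
    for b in boxes():
        uv=np.array([proj(p,X) for X in place(corners(b),q)])
        cv2.fillConvexPoly(m,cv2.convexHull((uv*k+k/2).round().astype(np.int32)),1)
    return m
E
python3 - <<'E'
from fit import *
t=viewer.read_camera("top");s=viewer.read_camera("side");k=4
M=[]
for p,r in((t,(345,205,440,255)),(s,(300,155,340,205))):
    im=cv2.resize(p["image"],None,fx=k,fy=k,interpolation=cv2.INTER_CUBIC)
    h=cv2.cvtColor(im,cv2.COLOR_RGB2HSV);m=((h[...,1]>60)&(h[...,0]>5)&(h[...,0]<25)).astype(np.uint8)
    z=np.zeros_like(m);x0,y0,x1,y1=[v*k for v in r];z[y0:y1,x0:x1]=m[y0:y1,x0:x1]
    n,l,st,_=cv2.connectedComponentsWithStats(z);z=(l==1+st[1:,4].argmax()).astype(np.uint8);M.append(z)
def iou(q,ps=(0,1)): 
    r=[]
    for i in ps:
        f=sil((t,s)[i],q,k);r.append((f&M[i]).sum()/(f|M[i]).sum())
    return r
for y0 in(np.pi/2,-np.pi/2):
    x0=np.array([.545,-.178,y0])
    g=minimize(lambda q:-sum(iou(q)),x0,method="Nelder-Mead",options=dict(initial_simplex=[x0,x0+[.01,0,0],x0+[0,.01,0],x0+[0,0,.06]],maxfev=120))
    q=g.x;print(q.round(4),iou(q))
    if y0>0:
        out=[]
        for p,r in((t,(350,205,435,250)),(s,(300,155,340,205))):
            K=10;im=cv2.resize(p["image"][r[1]:r[3],r[0]:r[2]],None,fx=K,fy=K,interpolation=cv2.INTER_CUBIC)
            raw=im.copy()
            for b in boxes():
                C=np.array([proj(p,X) for X in place(corners(b),q)]);C=((C+.5-[r[0],r[1]])*K).astype(int)
                for i in range(8):
                    for j in range(i):
                        if bin(i^j).count("1")==1: cv2.line(im,tuple(map(int,C[i])),tuple(map(int,C[j])),(0,0,255),1)
            out+=[cv2.resize(np.hstack([raw,im]) if p is s else im,(780,414 if p is t else 0) if p is t else (300,186))] if 0 else [im,raw]
        H=280;rs=lambda i:cv2.resize(i,(i.shape[1]*H//i.shape[0],H))
        a=np.hstack([rs(out[2]),rs(out[3])]);b=rs(out[0]);W=max(a.shape[1],b.shape[1])
        pad=lambda i:np.pad(i,((0,0),(0,W-i.shape[1]),(0,0)))
        cv2.imwrite("pics/fit.png",np.vstack([pad(b),pad(a)])[:,:,::-1])
E
```

```text
[ 0.548  -0.1744  1.7858] [np.float64(0.8914079311404857), np.float64(0.8889330893468056)]
[ 0.5489 -0.1748 -1.3641] [np.float64(0.8914129766297663), np.float64(0.8637556669052732)]
```

View pics/fit.png

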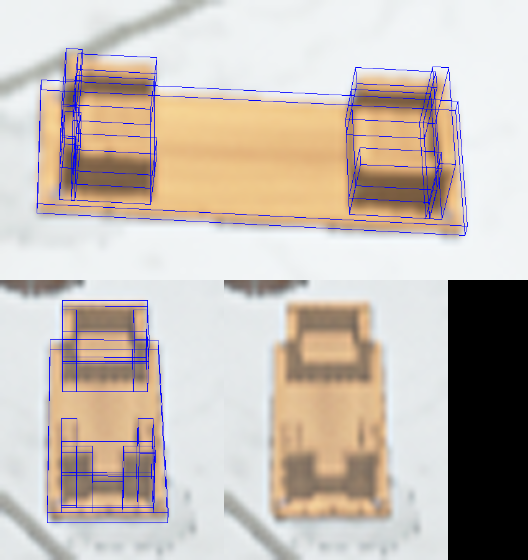

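The overlay shows the slot at the near (+y) end: in the lower crops the posts at about (75,475) and (140,475) match the model, and the far end is solid. The cradle is at about (0.548, -0.174) with yaw about 1.78, and the brush at (0.484, 0.2815) with yaw about 0.785. I'll move over the brush now.

{"op": "step_arm", "data": {
  "series": [-0.04,-0.025,0.01,0.18,-0.09,-0.055,0.02,0.36,-0.14,-0.085,0.03,0.54,-0.19,-0.115,0.05,0.72,-0.24,-0.14,0.07,0.9,-0.29,-0.17,0.09,1.08,-0.33,-0.195,0.11,1.26,-0.35,-0.2075,0.13,1.44],
  "gripper": 1,
  "newtons": 60
}}

```text
time: 3.2
tool_pos: [0.5029, 0.2973, 0.101]
tcp_rot: [2.497, 1.905, 0.001]
wrist_force: [-0.6, 0.2, 0.1]
width: 0.999
grip_force: 0.0
```

{"op": "step_arm", "data": {
  "series": [0,0,0,0.18,0,0,0,0.36,0,0,0,0.525,0,0,0,0.525]
}}

```text
time: 3.7
tool_pos: [0.5015, 0.2994, 0.1014]
tcp_rot: [2.901, 1.207, 0.0]
wrist_force: [1.0, -1.0, -0.8]
width: 1.001
grip_force: 0.0
```

Run:
```python
from h import *
np.set_printoptions(precision=4,suppress=True)
st=monitor.read_state();print(st["time"],st["tool_pos"],st["tcp_rot"],st["q"],R.from_rotvec(st["tcp_rot"]).as_matrix())
t=viewer.read_camera("top");s=viewer.read_camera("side")
for n,p in(("top",t),("side",s)):
    hsv=cv2.cvtColor(p["image"],cv2.COLOR_RGB2HSV);H,S,V=[hsv[...,i].astype(int) for i in range(3)]
    reg=np.zeros(H.shape,bool)
    if n=="top": reg[160:240,215:270]=1
    else: reg[240:300,230:345]=1
    for c,m in(("blue",(H>100)&(H<130)&(S>130)),("yel",(H>20)&(H<35)&(S>140)),("red",((H<6)|(H>174))&(S>170)&(V>130))):
        v,u=np.nonzero(m&reg)
        if len(u): print(n,c,len(u),at_z(p,(u.mean(),v.mean()),{"blue":.02,"yel":.02,"red":.04}[c]))
a=t["image"][140:260,180:340];b=s["image"][200:320,220:380]
im=np.vstack([cv2.resize(x,(400,300),interpolation=cv2.INTER_CUBIC) for x in(a,b)])
cv2.imwrite("pics/pick.png",im[:,:,::-1])
```

```text
3.7 [0.5015 0.2994 0.1014] [2.9006 1.2067 0.0002] [ 0.4956  0.2078  1.9266 -0.      1.007   1.2779] [[ 0.7049  0.7093  0.0001]
 [ 0.7093 -0.7049  0.0001]
 [ 0.0001  0.0001 -1.    ]]
top blue 410 [0.4743 0.2741 0.02  ]
top yel 73 [0.5737 0.372  0.02  ]
side blue 540 [0.4833 0.2823 0.02  ]
side yel 128 [0.5756 0.371  0.02  ]
```

View pics/pick.png

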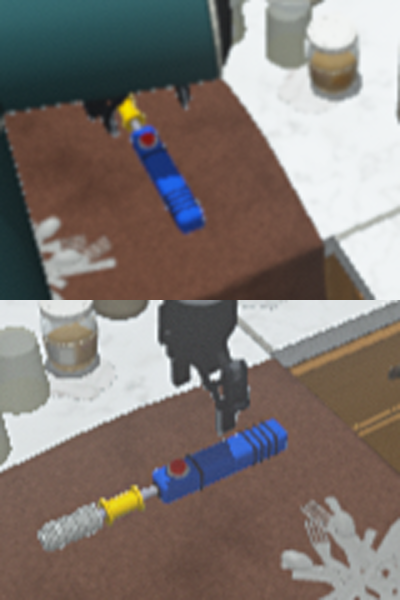

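The crops show the open gripper above the handle and lined up with it: in the side crop the fingers are at about (220,380) and the handle at (220,460). I'll descend and grip.

{"op": "step_arm", "data": {
  "series": [0,0,0.05,0,0,0,0.08,0,0,0,0.097,0,0,0,0.097,0]
}}

```text
time: 4.3
tool_pos: [0.5005, 0.299, 0.0031]
tcp_rot: [2.901, 1.206, -0.004]
wrist_force: [-0.3, -0.3, 0.6]
width: 1.001
grip_force: 0.0
```

{"op": "step_arm", "data": {
  "series": [0,0,0,0,0,0,0,0,0,0,0,0,0,0,0,0,0,0,0,0,0,0,0,0],
  "gripper": 0.2,
  "newtons": 60
}}

```text
time: 5.05
tool_pos: [0.5027, 0.3, 0.0058]
tcp_rot: [-2.901, -1.204, -0.004]
wrist_force: [-0.1, -0.8, 5.6]
width: 0.386
grip_force: 62.4
```

{"op": "step_arm", "data": {
  "series": [0,0,-0.03,0,0,0,-0.07,0,0,0,-0.11,0,0,0,-0.14,0,-0.02,0.023,-0.14,-0.07,-0.05,0.06,-0.14,-0.17,-0.085,0.1,-0.14,-0.29,-0.12,0.143,-0.14,-0.41]
}}

```text
time: 6.05
tool_pos: [0.5167, 0.1121, 0.1433]
tcp_rot: [-2.591, -1.776, 0.003]
wrist_force: [1.1, 0.1, -3.7]
width: 0.386
grip_force: 61.4
```

Run:
```python
from h import *
np.set_printoptions(precision=4,suppress=True)
st=monitor.read_state();print(st["time"],st["tool_pos"],st["q"],st["width"],st["grip_force"],st["torque"]);M=R.from_rotvec(st["tcp_rot"]).as_matrix();print(M)
goal=np.array([.5427,-.150,st["tool_pos"][2]]);print("shift tool",M.T@(goal-st["tool_pos"]),"turn",-(1.786-np.arctan2(M[1,0],M[0,0])))
```

```text
6.05 [0.5167 0.1121 0.1433] [0.1664 0.0627 2.0063 0.0001 1.0744 0.5353] 0.38565934578240707 61.35287404060364 [-0.0691 -0.0505 -0.0355]
[[ 0.3606  0.9327 -0.0019]
 [ 0.9327 -0.3606 -0.0003]
 [-0.0009 -0.0017 -1.    ]]
shift tool [-0.235   0.1188  0.    ] turn -0.5841642216075118
```

{"op": "step_arm", "data": {
  "series": [-0.045,0.022,0,-0.12,-0.09,0.045,0,-0.24,-0.135,0.068,0,-0.36,-0.18,0.09,0,-0.48,-0.215,0.108,0,-0.56,-0.235,0.118,0,-0.584,-0.235,0.118,0,-0.584,-0.235,0.118,0,-0.584]
}}

```text
time: 7.05
tool_pos: [0.541, -0.1477, 0.1434]
tcp_rot: [-1.976, -2.44, 0.0]
wrist_force: [0.1, 0.6, -2.7]
width: 0.387
grip_force: 61.3
```

Run:
```python
from h import *
np.set_printoptions(precision=4,suppress=True)
st=monitor.read_state();print(st["time"],st["tool_pos"]);M=R.from_rotvec(st["tcp_rot"]).as_matrix();print(M)
t=viewer.read_camera("top");s=viewer.read_camera("side")
np.savez("hov.npz",t=t["image"],s=s["image"],tT=t["T"],sT=s["T"],tK=t["intrinsics"],sK=s["intrinsics"])
z=st["tool_pos"][2]+.003
for n,p in(("top",t),("side",s)):
    for l,dz in(("button_top",.041),("collar",.016),("brush",0)):
        print(n,l,[(np.array(x["point"]),round(x["score"],2),at_z(p,x["point"],z+dz)) for x in viewer.spot_point(p,l)[:2]])
a=t["image"][120:270,310:470];b=s["image"][130:270,240:400]
im=np.hstack([cv2.resize(x,(400,400*x.shape[0]//x.shape[1]),interpolation=cv2.INTER_CUBIC)[:350] for x in(a,b)])
cv2.imwrite("pics/hov.png",im[:,:,::-1])
```

```text
7.05 [ 0.541  -0.1477  0.1434]
[[-0.208   0.9781 -0.0018]
 [ 0.9781  0.208   0.0011]
 [ 0.0014 -0.0015 -1.    ]]
top button_top [(array([377.2, 191.9]), 0.39, array([ 0.5337, -0.1222,  0.1874]))]
top collar [(array([345.7, 196. ]), 0.72, array([ 0.5143, -0.0344,  0.1624]))]
top brush [(array([393.3, 199.9]), 0.91, array([ 0.5515, -0.1701,  0.1464]))]
side button_top [(array([319. , 147.7]), 0.54, array([ 0.5329, -0.1022,  0.1874]))]
side collar [(array([319.3, 164.4]), 0.5, array([ 0.5179, -0.0353,  0.1624]))]
side brush [(array([319.1, 151.5]), 0.86, array([ 0.5415, -0.148 ,  0.1464]))]
```

View pics/hov.png

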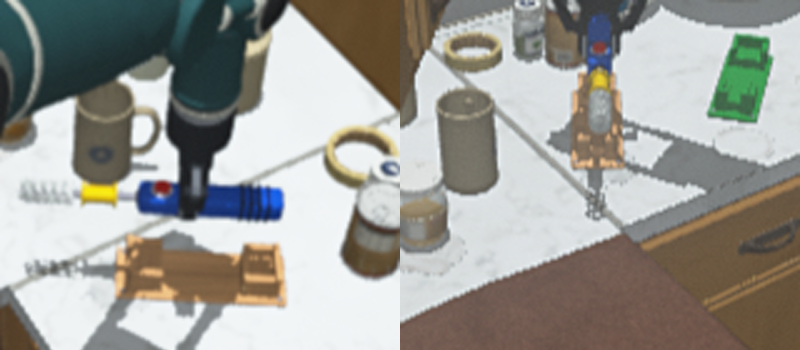

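The picture shows the brush held level above the cradle. The rod points to the slotted left (+y) end: collar at (98,193), button at (162,187). I'll triangulate from the colours and refit the cradle.

```bash
cat > tri.py <<'E'
from h import *
def masks(p,reg):
    hsv=cv2.cvtColor(p["image"],cv2.COLOR_RGB2HSV);H,S,V=[hsv[...,i].astype(int) for i in range(3)]
    r=np.zeros(H.shape,bool);r[reg[1]:reg[3],reg[0]:reg[2]]=1
    return {c:m&r for c,m in(("blue",(H>100)&(H<130)&(S>130)),("yel",(H>20)&(H<35)&(S>140)),("red",((H<6)|(H>174))&(S>140)&(V>90)))}
def cen(m): v,u=np.nonzero(m);return np.array([u.mean(),v.mean()])
def tri(ps,uvs):
    A=np.zeros((3,3));b=np.zeros(3)
    for p,uv in zip(ps,uvs):
        o,d=ray(p,uv);d/=np.linalg.norm(d);P=np.eye(3)-np.outer(d,d);A+=P;b+=P@o
    X=np.linalg.solve(A,b);return X,[np.linalg.norm(np.cross(X-ray(p,u)[0],(lambda d:d/np.linalg.norm(d))(ray(p,u)[1]))) for p,u in zip(ps,uvs)]
E
python3 - <<'E'
from tri import *
from fit import sil
from scipy.optimize import minimize
np.set_printoptions(precision=4,suppress=True)
z=np.load("hov.npz");t=dict(image=z["t"],T=z["tT"],intrinsics=z["tK"]);s=dict(image=z["s"],T=z["sT"],intrinsics=z["sK"])
mt=masks(t,(310,170,430,220));ms=masks(s,(300,130,345,200))
for c in mt: print(c,mt[c].sum(),ms[c].sum())
for c in("yel","red"): print(c,cen(mt[c]),cen(ms[c]),tri((t,s),(cen(mt[c]),cen(ms[c]))),at_z(t,cen(mt[c]),.163),at_z(s,cen(ms[c]),.163))
v,u=np.nonzero(mt["blue"]);i=u.argmin();j=u.argmax()
for k in(i,j):
    vv=v[u==u[k]].mean();print("end",u[k],vv,at_z(t,(u[k],vv),.163))
# joint: blue side centroid line of sight lateral
print("blue side",cen(ms["blue"]),at_z(s,cen(ms["blue"]),.17))
# cradle refit from first views, looser mask by white-background distance
E
```

```text
blue 500 41
yel 96 43
red 18 2
yel [349.3854 196.7604] [319.3256 161.6744] (array([ 0.5176, -0.0461,  0.1638]), [np.float64(0.003402942341330762), np.float64(0.0034029423413308077)]) [ 0.514  -0.0456  0.163 ] [ 0.5212 -0.0516  0.163 ]
red [374.4444 194.3889] [319. 149.] (array([ 0.5348, -0.1153,  0.1742]), [np.float64(0.0010070483266336), np.float64(0.0010070483266337103)]) [ 0.5429 -0.1139  0.163 ] [ 0.5397 -0.1364  0.163 ]
end 365 199.0 [ 0.5183 -0.0913  0.163 ]
end 422 200.0 [ 0.5601 -0.2512  0.163 ]
blue side [319.0244 150.4634] [ 0.5351 -0.1139  0.17  ]
```

```bash
cat > refit.py <<'E'
from fit import *
np.set_printoptions(precision=4,suppress=True)
z=np.load("hov.npz");P=[]
for n in"ts":
    im=cv2.imread("pics/%s0.png"%("top" if n=="t" else "side"))[:,:,::-1];im=cv2.resize(np.ascontiguousarray(im),(640,400),interpolation=cv2.INTER_AREA)
    P.append(dict(image=im,T=z[n+"T"],intrinsics=z[n+"K"]))
k=4
def soft(p,r):
    im=cv2.GaussianBlur(cv2.resize(p["image"],None,fx=k,fy=k,interpolation=cv2.INTER_CUBIC),(0,0),1).astype(float)
    d=(im[...,0]-im[...,2])/np.maximum(im[...,0],40)   # redness, insensitive to shading
    x0,y0,x1,y1=[v*k for v in r];w=np.zeros(d.shape);w[y0:y1,x0:x1]=1
    return np.clip(d/.30,0,1)*w,w
regs=((347,206,432,248),(304,155,336,203));S=[soft(p,r) for p,r in zip(P,regs)]
def cost(q,vs=(0,1)):
    c=0
    for i in vs:
        m=cv2.GaussianBlur(sil(P[i],q,k).astype(float),(0,0),2.5);c+=((m-S[i][0])**2*S[i][1]).sum()
    return c
for vs in((0,),(1,),(0,1)):
    x0=np.array([.546,-.175,1.75])
    g=minimize(cost,x0,args=(vs,),method="Nelder-Mead",options=dict(initial_simplex=[x0,x0+[.01,0,0],x0+[0,.01,0],x0+[0,0,.06]],maxfev=150,fatol=.5,xatol=1e-4));print(vs,g.x,g.fun)
E
python3 refit.py
```

```text
(0,) [ 0.5465 -0.1735  1.778 ] 536.5282308516294
(1,) [ 0.5497 -0.178   1.7847] 277.8176664871795
(0, 1) [ 0.5476 -0.1742  1.7829] 1052.4669908916253
```

{"op": "step_arm", "data": {
  "series": [-0.003,0.001,0.03,0,-0.003,0.001,0.065,0,-0.003,0.001,0.08,0,-0.003,0.001,0.086,0,-0.003,0.001,0.092,0,-0.003,0.001,0.098,0,-0.003,0.001,0.098,0]
}}

```text
time: 8.32
tool_pos: [0.5436, -0.1511, 0.0464]
tcp_rot: [1.976, 2.442, 0.0]
wrist_force: [0.1, -0.9, -2.3]
width: 0.386
grip_force: 61.2
```

{"op": "step_arm", "data": {
  "series": [0,0,0.004,0,0,0,0.008,0,0,0,0.012,0,0,0,0.012,0]
}}

```text
time: 8.82
tool_pos: [0.543, -0.1509, 0.0337]
tcp_rot: [-1.976, -2.441, 0.001]
wrist_force: [0.2, -1.1, -2.4]
width: 0.382
grip_force: 61.2
```

{"op": "step_arm", "data": {
  "series": [0,0,0.002,0,0,0,0.004,0,0,0,0.005,0,0,0,0.005,0]
}}

```text
time: 9.32
tool_pos: [0.5434, -0.1511, 0.0292]
tcp_rot: [-1.976, -2.442, 0.0]
wrist_force: [1.0, -0.0, -2.9]
width: 0.39
grip_force: 61.2
```

{"op": "step_arm", "data": {
  "series": [0,0,0.001,0,0,0,0.002,0,0,0,0.003,0,0,0,0.003,0]
}}

```text
time: 9.82
tool_pos: [0.5437, -0.1512, 0.0284]
tcp_rot: [-1.976, -2.442, 0.0]
wrist_force: [-5.7, 1.6, 11.8]
width: 0.388
grip_force: 63.3
```

Run:
```python
from tri import *
np.set_printoptions(precision=4,suppress=True)
st=monitor.read_state();print(st["time"],st["tool_pos"],st["wrist_force"])
t=viewer.read_camera("top");s=viewer.read_camera("side")
mt=masks(t,(310,170,440,250));ms=masks(s,(295,140,345,230))
for c,z in(("yel",.041),("red",.064)): print(c,mt[c].sum(),ms[c].sum(),at_z(t,cen(mt[c]),z) if mt[c].any() else 0,at_z(s,cen(ms[c]),z) if ms[c].any() else 0)
a=t["image"][170:260,330:440];b=s["image"][140:230,275:375]
im=np.hstack([cv2.resize(x,None,fx=380/x.shape[0]*.98,fy=380/x.shape[0]*.98,interpolation=cv2.INTER_CUBIC) for x in(a,b)])
im=cv2.resize(im,None,fx=.88,fy=.88);print(im.shape);cv2.imwrite("pics/seat.png",im[:,:800,::-1])
```

```text
9.825 [ 0.5437 -0.1512  0.0284] [-5.7123  1.5912 11.771 ]
yel 79 46 [ 0.5202 -0.0478  0.041 ] [ 0.5244 -0.0646  0.041 ]
red 20 0 [ 0.5331 -0.1194  0.064 ] 0
(327, 765, 3)
```

View pics/seat.png

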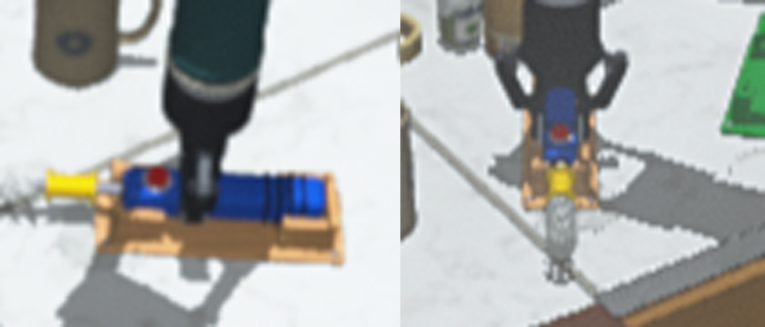

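The brush is seated (top crop: handle at (220,195) between the cheeks, rod through the left end), and the reaction is about 14 N at the expected height. I'll release, rise, close and move over the button.

{"op": "step_arm", "data": {
  "series": [0,0,-0.003,0,0,0,-0.003,0,0,0,-0.003,0,0,0,-0.003,0,0,0,-0.03,0,0,0,-0.065,0,0,0,-0.065,0],
  "gripper": 0.8
}}

```text
time: 10.8
tool_pos: [0.5462, -0.152, 0.0945]
tcp_rot: [1.973, 2.437, 0.004]
wrist_force: [0.3, 0.5, 1.2]
width: 0.798
grip_force: 0.0
```

{"op": "step_arm", "data": {
  "series": [0.016,0,0,0,0.0325,0,0,0,0.0325,0,0,0,0.0325,0,0,0,0.0325,0,0,0,0.0325,0,0,0,0.0325,0,0,0],
  "gripper": 0,
  "newtons": 20
}}

```text
time: 11.68
tool_pos: [0.5368, -0.1196, 0.0913]
tcp_rot: [1.977, 2.441, 0.0]
wrist_force: [-0.0, -0.4, 0.3]
width: -0.002
grip_force: 0.0
```

Run:
```python
from tri import *
np.set_printoptions(precision=4,suppress=True)
st=monitor.read_state();print(st["time"],st["tool_pos"],st["wrist_force"],st["width"])
t=viewer.read_camera("top");s=viewer.read_camera("side")
mt=masks(t,(310,170,440,250));ms=masks(s,(295,140,345,230))
for c,z in(("yel",.041),("red",.064)): print(c,mt[c].sum(),ms[c].sum(),at_z(t,cen(mt[c]),z) if mt[c].any() else 0,at_z(s,cen(ms[c]),z) if ms[c].any() else 0)
a=t["image"][170:260,330:440];b=s["image"][140:230,275:375]
im=np.hstack([cv2.resize(x,(a.shape[1]*327//90 if x is a else 363,327),interpolation=cv2.INTER_CUBIC) for x in(a,b)])
cv2.imwrite("pics/press.png",im[:,:800,::-1])
```

```text
11.675 [ 0.5368 -0.1196  0.0913] [-0.0332 -0.361   0.2959] -0.002445912517615298
yel 79 40 [ 0.5202 -0.0478  0.041 ] [ 0.5245 -0.0623  0.041 ]
red 21 0 [ 0.5327 -0.1193  0.064 ] 0
```

View pics/press.png

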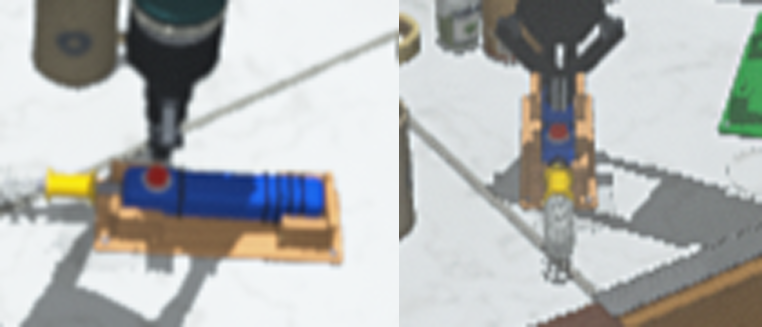

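The closed fingertips are above the button (top crop (157,178)), and the seated pose matches the model. I'll press now.

{"op": "step_arm", "data": {
  "series": [0,0,0.015,0,0,0,0.022,0,0,0,0.025,0,0,0,0.027,0,0,0,0.029,0,0,0,0.0305,0,0,0,0.032,0,0,0,0.032,0]
}}

```text
time: 12.78
tool_pos: [0.537, -0.1194, 0.0595]
tcp_rot: [1.976, 2.442, 0.0]
wrist_force: [-2.2, 2.0, 6.0]
width: -0.001
grip_force: 2.4
```

```bash
cat > look.py <<'E'
from tri import *
np.set_printoptions(precision=4,suppress=True)
st=monitor.read_state();print(st["time"],st["tool_pos"],st["wrist_force"],st["width"],st["q"])
t=viewer.read_camera("top");s=viewer.read_camera("side")
mt=masks(t,(270,150,440,250));ms=masks(s,(285,140,345,270))
M=R.from_rotvec(st["tcp_rot"]).as_matrix();print("tool x",M[:,0],"y",M[:,1])
for c,z in(("yel",.041),("red",.062)):
    for n,p,m in(("top",t,mt),("side",s,ms)):
        if m[c].any():
            X=at_z(p,cen(m[c]),z);d=X-[.5476,-.1745,0];a=1.782;print(c,n,m[c].sum(),X,"along",d[0]*np.cos(a)+d[1]*np.sin(a),"lat",-d[0]*np.sin(a)+d[1]*np.cos(a))
E
python3 look.py
```

```text
12.775 [ 0.537  -0.1194  0.0595] [-2.1538  2.0152  5.9575] -0.0012392515040519831 [-0.2641  0.1996  2.0271  0.      0.9143 -0.4741]
tool x [-0.2084  0.978  -0.0002] y [0.978  0.2084 0.0005]
yel top 71 [ 0.514  -0.0197  0.041 ] along 0.15844906926962662 lat 0.0004079515875462167
yel side 44 [ 0.5188 -0.0358  0.041 ] along 0.1416592927923491 lat -0.0009549707993172542
```

The rod popped out about 29 mm, putting the collar at about 158 mm along the cradle. I'll rise, move over the collar, open, descend and grip.

{"op": "step_arm", "data": {
  "series": [0,0,-0.02,0,0,0,-0.035,0,0.045,-0.001,-0.035,0,0.085,-0.001,-0.035,0,0.102,-0.001,-0.035,0,0.102,-0.001,-0.035,0],
  "gripper": 0.7
}}

```text
time: 13.62
tool_pos: [0.5146, -0.0192, 0.0944]
tcp_rot: [1.973, 2.444, 0.0]
wrist_force: [0.3, -0.6, -0.1]
width: 0.702
grip_force: 0.0
```

```bash
python3 look.py
```

```text
13.625 [ 0.5146 -0.0192  0.0944] [ 0.2781 -0.5906 -0.0569] 0.7024136723453158 [-0.0854  0.0914  2.0766 -0.0004  0.9729 -0.2973]
tool x [-0.2105  0.9776 -0.0005] y [0.9776 0.2105 0.0005]
yel top 72 [ 0.5118 -0.0208  0.041 ] along 0.1577657491358877 lat 0.002745266992285021
yel side 2 [ 0.523  -0.0357  0.041 ] along 0.14086359620070862 lat -0.005000329755610201
red top 15 [ 0.5321 -0.1192  0.062 ] along 0.05731653393521829 lat 0.0035478960846839873
red side 8 [ 0.5359 -0.1149  0.062 ] along 0.06074905405147508 lat -0.0011047077860566051
```

{"op": "step_arm", "data": {
  "series": [-0.001,0,0.03,0,-0.001,0,0.055,0,-0.001,0,0.068,0,-0.001,0,0.074,0,-0.001,0,0.074,0]
}}

```text
time: 14.35
tool_pos: [0.515, -0.0211, 0.0204]
tcp_rot: [1.977, 2.442, -0.0]
wrist_force: [-0.1, -0.3, 0.2]
width: 0.7
grip_force: 0.0
```

{"op": "step_arm", "data": {
  "series": [0,0,0,0,0,0,0,0,0,0,0,0,0,0,0,0,0,0,0,0],
  "gripper": 0.05,
  "newtons": 50
}}

```text
time: 14.98
tool_pos: [0.5154, -0.0207, 0.0208]
tcp_rot: [1.975, 2.441, 0.001]
wrist_force: [1.5, 0.8, 2.1]
width: 0.238
grip_force: 48.8
```

The grip is on the waist (20 mm opening). I'll pull.

{"op": "step_arm", "data": {
  "series": [0.008,0,0,0,0.018,0,0,0,0.028,0,0,0,0.038,0,0,0,0.048,0,0,0,0.058,0,0,0,0.068,0,0,0,0.076,0,0,0]
}}

```text
time: 15.98
tool_pos: [0.4986, 0.0541, 0.0202]
tcp_rot: [1.976, 2.442, -0.0]
wrist_force: [2.2, -4.9, 1.1]
width: 0.24
grip_force: 48.9
```

{"op": "step_arm", "data": {
  "series": [0.004,0,0,0,0.008,0,0,0,0.011,0,0,0,0.011,0,0,0]
}}

```text
time: 16.48
tool_pos: [0.4964, 0.0645, 0.0202]
tcp_rot: [-1.976, -2.442, 0.0]
wrist_force: [2.0, -4.5, 0.2]
width: 0.239
grip_force: 48.9
```

```bash
python3 look.py
```

```text
16.475 [0.4964 0.0645 0.0202] [ 1.9595 -4.5434  0.1562] 0.23924571945827214 [ 0.0793  0.1727  2.1513  0.0001  0.8179 -0.1308]
tool x [-0.2085  0.978   0.0001] y [ 0.978   0.2085 -0.0004]
yel top 20 [0.4961 0.0498 0.041 ] along 0.23010715557237307 lat 0.003348706781445422
yel side 13 [0.4968 0.0555 0.041 ] along 0.23549578463531862 lat 0.001448541744755498
red top 15 [ 0.5313 -0.1163  0.062 ] along 0.06037813520301698 lat 0.0037545829259247755
```

{"op": "step_arm", "data": {
  "series": [0.002,0,0,0,0.004,0,0,0,0.006,0,0,0,0.006,0,0,0]
}}

```text
time: 17.08
tool_pos: [0.4951, 0.0704, 0.0202]
tcp_rot: [-1.976, -2.442, 0.0]
wrist_force: [0.4, -4.2, 0.5]
width: 0.243
grip_force: 48.9
```

{"op": "step_arm", "data": {
  "series": [0.001,0,0,0,0.002,0,0,0,0.003,0,0,0,0.003,0,0,0]
}}

```text
time: 17.58
tool_pos: [0.4951, 0.0714, 0.0203]
tcp_rot: [1.973, 2.441, -0.003]
wrist_force: [3.4, -12.5, 0.8]
width: 0.24
grip_force: 48.8
```

Hard end reached: 13 N, with TCP travel of 94 mm less 3 mm of handle play on top of the 29 mm pop, which gives about 120 mm. One check before handing in.

Run:
```python
from h import *
st=monitor.read_state();print(st["time"],st["tool_pos"],st["wrist_force"],st["width"])
t=viewer.read_camera("top");s=viewer.read_camera("side")
a=t["image"][150:260,290:450];b=s["image"][130:250,270:390]
im=np.hstack([cv2.resize(a,(465,320),interpolation=cv2.INTER_CUBIC),cv2.resize(b,(320,320),interpolation=cv2.INTER_CUBIC)])
cv2.imwrite("pics/end.png",im[:,:,::-1])
```

```text
17.575 [0.49512045 0.07143619 0.02034723] [  3.3904601  -12.51856652   0.82757261] 0.23970957107622393
```

View pics/end.png

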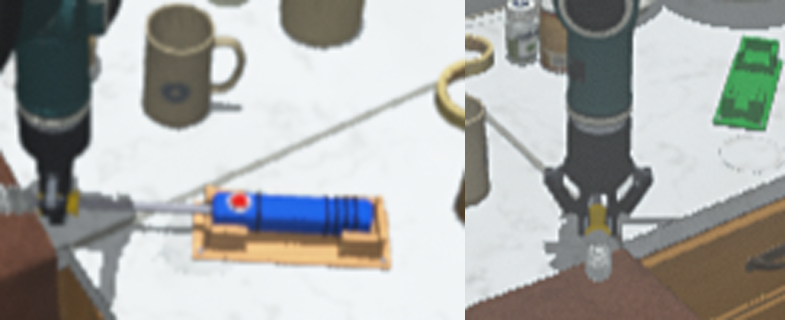

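The handle is seated in the cradle (top crop (295,212)), the rod is fully out, the collar is in the fingers at (65,205), and the mug hasn't moved. Handing in.

```bash
python3 -c "
from workcell import job;print(job.finish_job())"
```

```text
the job is handed in; nothing more can be done
None
```

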